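# Slide the loaded ink-stick tray into the drying rack

## Task

Put the loose tray of fresh ink sticks away to dry: slide it along the bench into the empty bay of the drying rack, fully home against the stop. Keep the tray flat on the bench (do not lift it) with all four sticks lying flat in it, and leave the tray in the other bay and the bowl, hammer and mould on the bench where they are.

Things in the scene. Friction and masses are not known exactly. Their poses are not given: they have to be found in the camera images.
- tray_mid (a point): centre, half-way up, of the loose pale wooden tray: 120 mm long (x), 110 wide (y), 26 high (centre 13 mm above the bench), walls and floor 4 mm, open on top, 0.24 to 0.42 kg plus load. Its x starts pointing roughly into the bay; either end may go in. Starts on the bench, 140 to 165 mm before its home point, up to 40 mm to either side of the bay's axis, turned up to 0.3 rad. Slides freely when pushed
- bay_free_home (a point): empty metal bay of the drying rack, fixed, no floor (the tray slides on the bench): where a tray's centre lies when fully home, 13 mm above the bench. x is the way in, y across, z up. Stop face at x = +60 mm, open mouth at x = -52 mm; a home tray sticks out 8 mm there. Straight rails x = -25 to +60 mm, 118 mm apart inside; lips at their top reach 10 mm inwards over the tray, 38 mm above the bench
- bay_free_mouth (a point): centre of the empty bay's open mouth, 52 mm before its home point, 13 mm above the bench, same axes. From here the 38 mm high rails narrow as a funnel from about 147 mm to 118 mm wide over the first 27 mm; rails with lips are 42 mm high. Because of the lips a tray can only be slid in, not set in from above
- bay_full_home (a point): home point of the other bay, identical to the empty one and parallel to it, 160 mm to its left or right; a loaded tray already sits in it. Behind both bays stand a low beam and two small black fans, 80 mm high
- tray_full_mid (a point): centre of the tray already in the other bay, same size as the loose tray, with four ink sticks; leave it alone
- stick1: black ink stick lying loose in the loose tray: 76 x 21 x 11 mm (long along its y), 30 g; origin at the centre of its underside, 4 mm above the bench; z up
- stick2: black ink stick lying loose in the loose tray: 76 x 21 x 11 mm (long along its y), 30 g; origin at the centre of its underside, 4 mm above the bench; z up
- stick3: black ink stick lying loose in the loose tray: 76 x 21 x 11 mm (long along its y), 30 g; origin at the centre of its underside, 4 mm above the bench; z up
- stick4: black ink stick lying loose in the loose tray: 76 x 21 x 11 mm (long along its y), 30 g; origin at the centre of its underside, 4 mm above the bench; z up
- bowl: blue glazed bowl, 100 mm across, 45 mm high, origin under its centre; a bystander on the bench to the left
- mallet: hammer lying on the bench to the right; origin under its middle; a bystander
- mould: clamped wooden ink mould, 110 x 50 x 40 mm, origin under its centre; a bystander on the bench to the left, beyond the bowl
- tray: the loose tray itself: same axes as its centre point, origin under its centre, on the bench
Not all that is in view belongs to the job. What is shaped like the stick3 but blue or yellow is not meant.

How it is judged:
By the outcome, as a careful person would: the job done as asked, in the order asked, and still so for the second after the job is handed in, with the robot touching nothing.
It also fails if it takes over 67 s, if anything falls off the work surface, if the arm or the gripper's body presses on something with over 40 N, if the wrist force passes 120 N, or if a joint passes its speed limit or range.

## Robot

A 6-joint arm with a two-finger parallel gripper is mounted at the origin on the work surface. World frame = base frame: x ahead of the robot, y to its left, z up, the work surface at z = 0. Lengths are in m, angles in rad, forces in N, time in s.
With the tool pointing down it reaches from about 0.375 to 0.9 m from the base axis. Payload 3.1 kg.
Tool frame: the origin (TCP) lies midway between the tips of the shut fingers; the grasp point (between the pads) lies 19 mm behind it; z points along the fingers, y is the line along which they close (so a half turn about z gives the same grasp; the last joint's range is limited). The gripper opens to 85 mm and grips with 20 to 120 N. Pads are 22 mm wide; open, the fingers measure 114 mm over their backs; the gripper's body (76 mm by 85 mm) begins 54 mm behind the grasp point. The pads swing forward as they close: fully open they stand 13 mm farther back than shut.
Start: joints at [0.998, 0.527, 1.433, -0, 1.181, -0.178], TCP at [0.24, 0.577, 0.231] pointing down, gripper open.
Joint ranges: [-3.08, 3.08], [-0.75, 2.2], [0.22, 2.44], [-1.43, 4.57], [0, 2.65], [-2.85, 2.85]. Speed limits (rad/s): [2.79, 2.79, 3.14, 3.14, 3.14, 3.14].

## Interface

Orientations are given as a unit quaternion [x, y, z, w].
In Python, from bench import * gives the robot as it stands. The module is installed in compiled form; this text tells all that it offers.
- The arm moves only by the tool jog_arm, never from a script. Its argument "plan" is text: rows parted by semicolons, each of 5 numbers parted by spaces: the gripper command: -1 is fully open, 1 is shut, values between are in proportion, then the shift along the tool's x, y, z in mm, then the turn about the tool's z in degrees. In form: fingers tx ty tz spin; .... A call has exactly 5 rows; each row shifts and turns the commanded pose from where the row before left it, along the tool's axes as they then stand; what a row does not reach is not made up. A row lasts 1/12 s, in which the tool goes at most 41.7 mm and 7.16 degrees, less where a joint would pass 70% of its speed; a pose out of reach is approached as far as the arm can. A call is refused whole if a number of a shift passes 41.7 or a number of a turn 7.16, either way. A call with a gripper value outside its range is refused whole. The fingers move at their own pace and stop on an object; "squeeze" is the grip in N (left out, the last holds). Time passes only in rows, so rows that do not move let the fingers close, or fill a call up. It gives the time, the measured TCP pose, the force, the opening and the grip force at its end, in the units of the state.
- get_obs(): the state, without advancing time (a new reading comes with each control period).
- get_image(name): name is "scene" or "top"; returns a dict with "img" (400x640x3 uint8, blue, green, red), "depth" (400x640 float32, m along the optical axis (not along the pixel's ray), 0 where there is no reading), "intrinsics" (3x3 intrinsics, pixels), "R" (3x3) and "t" (3): a world point X has camera coordinates R X + t. Camera axes: x right, y down, z forward; pixel columns grow to the right and rows downward; lengths in m; the calibration is good to about 2 mm. A picture is of the moment at which its call begins.
- close_job(): hands the job in; it is judged then, once.
Trained networks look in a picture, given as the dict that the camera call returned (one of the last four; its "shot" number tells which), for a name from the list of things; names that differ only in an ending like _2 or _b are one class to them, and where a whole thing is asked for, a point or a joint stands for the part that bears it (a point fixed in the world has none). Each returns a list of dicts, best first, with "conf" (0 to 1); they miss things now and then, are a little off and sometimes report something else, mostly with a low value. They report only what shows in the picture. A call takes as long as a camera call. They do not tell look-alikes from the thing itself.
- recognise(picture, name): "extent" ([left, top, width, height] in pixels, round what is visible of it).
- regions_of(picture, name): "mask" (400x640 bool, what is visible of it) and "extent" ([left, top, width, height] in pixels, round what is visible of it).
The state is a dict: "time_s": time; "joint_positions": joint angles; "joint_velocities": joint speeds; "joint_torque": joint torques, N m; "tcp_pos": TCP position; "eef_rot": TCP orientation; "wrist_force": force on the tool from outside, world axes, zero at the start; "ft_torque": the same for the moment, N m; "grip_width": finger opening in m; "finger_force": force on a finger pad.
Only numpy, scipy, OpenCV 4.12 (cv2) and the standard library are available. Lean on these libraries where they do the work, as an engineer would, in place of code of your own. Each camera call takes 0.05 s, during which the arm holds its last target. There are 200 camera calls.

## Working session

There is one attempt and no reset: what is moved stays moved. The work goes in short steps, Python scripts to look and compute and a tool call to move; the robot and the scene stay as the last step left them, time stands still between calls to the robot, and variables do not carry over. Pictures are saved under pics/ and viewed, at most 10 in all, crops included, and the job is handed in when it is done.

Besides the shell and the picture viewer there is one more tool, called after "Call:" as name(argument=value, ...) on one line, values as JSON. jog_arm: Moves the arm, as the interface text tells. Its arguments: {"type":"object","properties":{"plan":{"type":"string"},"squeeze":{"type":"number"}},"required":["plan"]}

```bash
mkdir -p pics
cat > h.py <<'E'
from bench import *
import numpy as np, cv2
def world(p,m):
    v,u=np.nonzero(m&(p['depth']>0)); d=p['depth'][v,u]
    K=p['intrinsics']; c=np.stack([(u-K[0,2])/K[0,0]*d,(v-K[1,2])/K[1,1]*d,d],1)
    return (c-p['t'])@p['R'],u,v
E
python3 - <<'E'
from h import *
for n in ("top","scene"):
    p=get_image(n); cv2.imwrite(f"pics/{n}1.png",p['img'])
    for k in ("tray","tray_full_mid","stick1","bowl","mallet","mould"):
        for r in regions_of(p,k)[:6]:
            w,_,_=world(p,r['mask']); print(n,k,round(r['conf'],2),r['extent'],np.median(w,0).round(3),w.min(0).round(3),w.max(0).round(3))
o=get_obs();print(o['tcp_pos'],o['eef_rot'],o['wrist_force'],o['time_s'])
E
```

```text
top tray 0.74 [303.2, 199.6, 45.6, 45.1] [ 0.495 -0.043  0.007] [ 0.429 -0.101 -0.005] [0.559 0.021 0.036]
top tray_full_mid 0.58 [254.3, 142.9, 34.7, 43.8] [0.663 0.115 0.014] [ 0.597  0.061 -0.003] [0.725 0.167 0.033]
top stick1 0.71 [309.6, 224.3, 25.3, 10.3] [ 0.481 -0.033  0.016] [ 0.469 -0.071 -0.001] [0.493 0.001 0.027]
top stick1 0.67 [305.8, 211.4, 29.9, 9.9] [ 0.506 -0.034  0.016] [ 0.497 -0.068  0.001] [0.521 0.007 0.023]
top stick1 0.65 [311.7, 204.6, 27.0, 12.2] [ 0.534 -0.04   0.016] [ 0.52  -0.076  0.009] [ 0.549 -0.004  0.021]
top stick1 0.56 [267.0, 253.4, 23.9, 21.3] [0.381 0.077 0.012] [0.349 0.051 0.005] [0.414 0.104 0.019]
top stick1 0.54 [246.3, 215.3, 15.1, 26.6] [0.478 0.16  0.012] [0.442 0.142 0.003] [0.514 0.178 0.018]
top stick1 0.46 [392.8, 203.1, 16.0, 24.1] [ 0.524 -0.25   0.012] [ 0.491 -0.272  0.003] [ 0.562 -0.229  0.019]
top bowl 0.78 [130.3, 227.5, 38.6, 38.2] [0.426 0.435 0.02 ] [ 0.377  0.378 -0.005] [0.48  0.495 0.053]
top mallet 0.67 [468.3, 194.1, 34.2, 97.7] [ 0.469 -0.495  0.024] [ 0.318 -0.531  0.005] [ 0.576 -0.444  0.033]
top mould 0.56 [1
[... 425 characters left out ...]
 0.031]
scene stick1 0.46 [247.1, 173.9, 21.4, 14.7] [ 0.53  -0.249  0.008] [ 0.484 -0.278 -0.007] [ 0.566 -0.226  0.015]
scene stick1 0.43 [312.3, 190.3, 19.3, 8.8] [ 0.485 -0.032  0.012] [ 0.466 -0.07  -0.   ] [0.499 0.004 0.019]
scene bowl 0.83 [438.8, 221.4, 37.8, 29.0] [0.409 0.43  0.021] [ 0.343  0.378 -0.005] [0.476 0.482 0.048]
scene mallet 0.9 [189.9, 122.2, 48.9, 48.1] [ 0.515 -0.491  0.02 ] [ 0.325 -0.535 -0.003] [ 0.58  -0.441  0.031]
scene mould 0.69 [421.6, 265.8, 33.5, 39.9] [0.612 0.436 0.038] [ 0.543  0.404 -0.002] [0.66  0.468 0.045]
[0.24033421 0.5768998  0.23132174] [ 1.96122773e-01  9.80579348e-01 -4.48632048e-06 -7.91397360e-06] [-0.1497933   0.42528835 -0.41765716] 0.7
```

Run:
```python
from h import *
p=get_image("top"); c=p['img'][100:265,220:420]; cv2.imwrite("pics/crop1.png",cv2.resize(c,None,fx=4,fy=3.6,interpolation=cv2.INTER_CUBIC))
def rect(pts):
    (c,s,a)=cv2.minAreaRect((pts[:,:2]*1000).astype(np.float32)); return np.round(c,1),np.round(s,1),round(a,1)
# height slices: rim of trays ~26mm; rails 38-42mm
w,u,v=world(p,np.ones((400,640),bool))
for nm,k in (("loose","tray"),("full","tray_full_mid")):
    r=regions_of(p,k)[0]; q,_,_=world(p,r['mask']); t=q[(q[:,2]>.019)&(q[:,2]<.034)]; print(nm,rect(t),len(t), rect(q))
s=w[(w[:,2]>.034)&(w[:,2]<.05)&(w[:,0]>.5)&(w[:,0]<.8)&(abs(w[:,1]+.0)<.3)]
print(len(s))
img=np.zeros((320,600),np.uint8)
m=(w[:,0]>.55)&(w[:,0]<.85)&(abs(w[:,1])<.25)&(w[:,2]>.03)
for X in np.arange(.58,.80,.01):
    a=w[m&(abs(w[:,0]-X)<.005)]; print(round(X,2),[(int(round(y*1000)),int(round(z*1000))) for y,z in sorted(a[:,1:].tolist())][::2])
```

```text
loose (array([495.2, -39.9]), array([120.9, 110.3]), 7.4) 258 (array([497. , -39.7]), array([124.6, 110.3]), 7.4)
full (array([661.8, 111.4]), array([109.8, 121.6]), 85.4) 277 (array([661.8, 111.3]), array([109.9, 121.6]), 85.4)
1540
0.58 []
0.59 []
0.6 [(-121, 39), (-120, 42), (-118, 37), (-118, 40), (-115, 36), (-115, 36), (-113, 38), (113, 31), (140, 32)]
0.61 [(-118, 35), (-115, 37), (-115, 37), (-113, 37), (-110, 35), (-110, 40), (28, 39), (30, 41), (30, 39), (33, 38), (33, 39), (39, 40), (41, 39), (41, 40), (44, 39), (44, 36), (61, 33), (135, 32), (154, 31), (168, 31)]
0.62 [(-115, 38), (-112, 39), (-112, 44), (-110, 38), (-109, 41), (-107, 37), (-107, 39), (-104, 35), (-103, 47), (-98, 44), (-96, 41), (20, 39), (22, 37), (25, 36), (25, 38), (28, 40), (28, 40), (31, 38), (39, 38), (42, 35), (44, 46), (45, 37), (47, 38), (50, 40), (61, 31), (168, 34), (186, 45), (187, 35), (190, 36), (192, 40), (193, 33), (196, 35)]
0.63 [(-112, 40), (-112, 42), (-110, 35), (-109, 43), (-106, 42), (-106, 45), (-104, 45), (-101, 41), (-101, 46), (-98, 42), (-98, 46), (-96, 42), (6, 43), (9, 44), 
[... 14047 characters left out ...]
 51), (48, 55), (65, 36), (65, 84), (66, 80), (69, 74), (71, 80), (74, 79), (76, 86), (77, 81), (79, 79), (79, 79), (82, 80), (82, 78), (85, 80), (85, 76), (87, 87), (90, 82), (90, 83), (93, 83), (93, 81), (96, 78), (96, 78), (98, 80), (98, 78), (101, 82), (101, 82), (103, 81), (106, 82), (107, 77), (109, 76), (112, 83), (112, 78), (114, 84), (114, 81), (117, 81), (119, 84), (120, 78), (122, 81), (125, 85), (125, 80), (127, 86), (128, 82), (130, 83), (131, 73), (133, 80), (136, 84), (136, 80), (139, 79), (141, 85), (141, 84), (144, 84), (144, 81)]
0.78 [(20, 47), (28, 50), (31, 46), (37, 45), (42, 47), (48, 52), (112, 80), (120, 80), (131, 81), (136, 82), (139, 81), (142, 76)]
0.79 []
0.8 []
```

View pics/crop1.png

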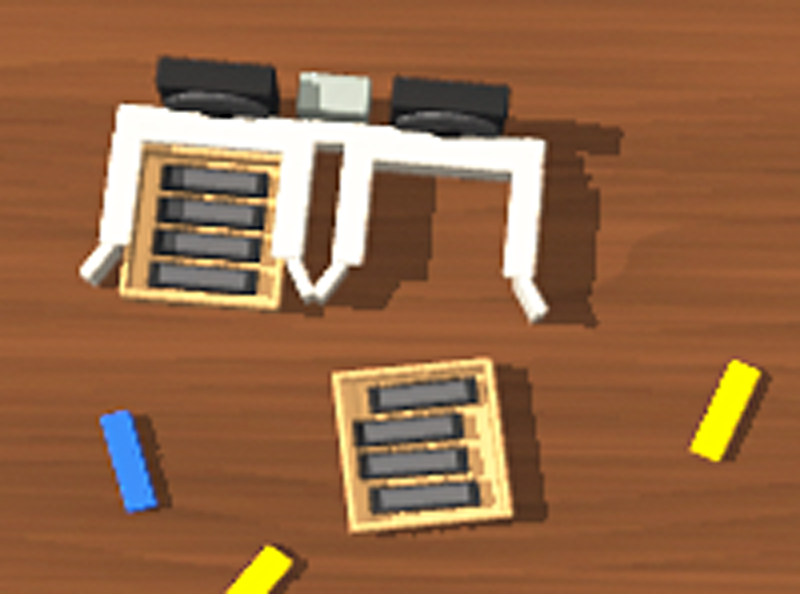

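View pics/scene1.png

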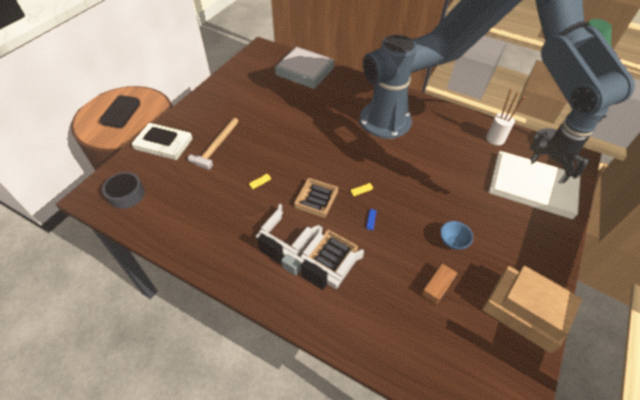

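The top crop shows two trays that hold four black sticks. The one at crop (425,445) is loose and is the target. The one at (205,225) sits in the left bay and is to be left alone. The right bay is empty. The blue stick (130,460) and the yellow sticks (725,410) and (260,570) are decoys, and the scene view agrees.

| Item | World position (mm) | Yaw |
|---|---|---|
| Loose tray | (495, -40) | +7.4° |
| Empty bay home | about (649, -48) | -4.6° |

I'll push the tray's rear wall with both fingers open.

Call:
jog_arm(plan="-1 0 0 0 -6; -1 0 0 0 -6; -1 0 0 0 -6; -1 0 0 0 -6; -1 0 0 0 -6")

```text
time_s: 1.27
tcp_pos: [0.2403, 0.5769, 0.2313]
eef_rot: [-0.067, 0.998, 0.0, 0.0]
wrist_force: [0.3, 0.1, -0.1]
grip_width: 0.0854
finger_force: 0.0
```

Call:
jog_arm(plan="-1 -13.6 -34.8 0 0; -1 -13.6 -34.8 0 0; -1 -13.6 -34.8 0 0; -1 -13.6 -34.8 0 0; -1 -13.6 -34.8 0 0")

```text
time_s: 1.68
tcp_pos: [0.3306, 0.4117, 0.2315]
eef_rot: [-0.065, 0.998, 0.0, 0.0]
wrist_force: [0.6, 0.2, -0.9]
grip_width: 0.0852
finger_force: 0.0
```

Call:
jog_arm(plan="-1 -13.6 -34.8 0 0; -1 -13.6 -34.8 0 0; -1 -13.6 -34.8 0 0; -1 -13.6 -34.8 0 0; -1 -13.6 -34.8 0 0")

```text
time_s: 2.1
tcp_pos: [0.4206, 0.2477, 0.2316]
eef_rot: [-0.064, 0.998, 0.0, 0.0]
wrist_force: [0.6, 0.0, 0.4]
grip_width: 0.0852
finger_force: 0.0
```

Call:
jog_arm(plan="-1 6.4 -29.7 0 0; -1 6.4 -29.7 0 0; -1 6.4 -29.7 0 0; -1 6.4 -29.7 0 0; -1 6.4 -29.7 0 0")

```text
time_s: 2.52
tcp_pos: [0.4071, 0.0965, 0.2316]
eef_rot: [-0.064, 0.998, -0.0, 0.0]
wrist_force: [0.6, 0.2, 0.1]
grip_width: 0.0853
finger_force: 0.0
```

Call:
jog_arm(plan="-1 6.4 -29.7 0 0; -1 6.4 -29.7 0 0; -1 6.4 -29.7 0 0; -1 6.4 -29.7 0 0; -1 6.4 -29.7 0 0")

```text
time_s: 2.93
tcp_pos: [0.3944, -0.055, 0.2316]
eef_rot: [-0.064, 0.998, -0.0, 0.0]
wrist_force: [1.2, -0.7, -0.4]
grip_width: 0.0853
finger_force: 0.0
```

Call:
jog_arm(plan="-1 0 0 40 0; -1 0 0 40 0; -1 0 0 40 0; -1 0 0 40 0; -1 0 0 30 0")

```text
time_s: 3.35
tcp_pos: [0.3945, -0.0538, 0.0393]
eef_rot: [-0.064, 0.998, 0.0, -0.0]
wrist_force: [0.8, 0.2, 0.1]
grip_width: 0.0852
finger_force: 0.0
```

Call:
jog_arm(plan="-1 0 0 10 0; -1 0 0 10 0; -1 0 0 8 0; -1 0 0 6 0; -1 0 0 4 0")

```text
time_s: 3.77
tcp_pos: [0.395, -0.0537, 0.0029]
eef_rot: [-0.064, 0.998, -0.0, 0.0]
wrist_force: [-0.3, -0.3, -0.3]
grip_width: 0.0856
finger_force: 0.0
```

Run:
```python
from h import *
p=get_image("top"); cv2.imwrite("pics/crop2.png",cv2.resize(p['img'][150:290,260:420],None,fx=5,fy=4.2))
r=regions_of(p,"tray"); print([ (x['conf'],x['extent']) for x in r])
q=get_image("scene"); cv2.imwrite("pics/sc2.png",cv2.resize(q['img'][120:270,240:400],None,fx=5,fy=4))
o=get_obs();print(o['tcp_pos'],o['wrist_force'],o['joint_positions'])
```

```text
[]
[ 0.39488833 -0.05358899  0.00354678] [ 0.07057192 -0.68881915  0.1191081 ] [-4.17147675e-01  7.41130544e-01  2.15242027e+00 -4.00024374e-05
  2.47337290e-01 -2.11681825e+00]
```

View pics/sc2.png

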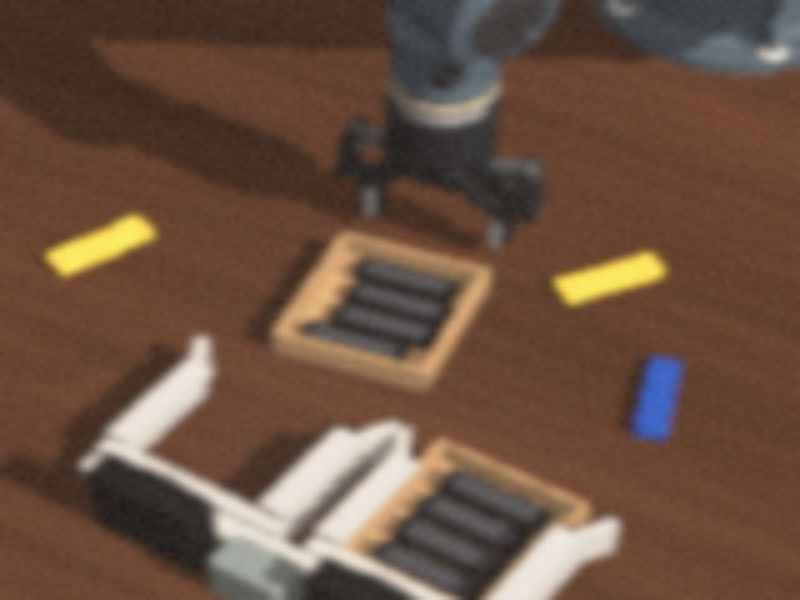

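The two open fingers (370,210) and (497,240) stand behind the rear wall, which runs from (340,235) to (490,265). All four sticks lie flat. I'll lower a little, then advance to contact.

Call:
jog_arm(plan="-1 0 0 3 0; -1 0 0 3 0; -1 0 0 2 0; -1 -5 0 0 0; -1 -5 0 0 0")

```text
time_s: 4.33
tcp_pos: [0.4047, -0.0522, -0.0047]
eef_rot: [-0.064, 0.998, 0.0, -0.0]
wrist_force: [0.0, -0.4, -0.2]
grip_width: 0.0859
finger_force: 0.0
```

Call:
jog_arm(plan="-1 -3 0 0 0; -1 -3 0 0 0; -1 -3 0 0 0; -1 -3 0 0 0; -1 -3 0 0 0")

```text
time_s: 4.75
tcp_pos: [0.4197, -0.0502, -0.0046]
eef_rot: [-0.064, 0.998, -0.0, 0.0]
wrist_force: [-0.9, 0.7, 0.0]
grip_width: 0.0854
finger_force: 0.0
```

Call:
jog_arm(plan="-1 -2 0 0 0; -1 -2 0 0 0; -1 -2 0 0 0; -1 -2 0 0 0; -1 -2 0 0 0")

```text
time_s: 5.17
tcp_pos: [0.4274, -0.0483, -0.0047]
eef_rot: [-0.064, 0.998, 0.001, -0.002]
wrist_force: [-4.6, -1.1, 2.9]
grip_width: 0.0857
finger_force: 2.3
```

Call:
jog_arm(plan="-1 -4 -0.3 0 1; -1 -4 -0.3 0 1; -1 -4 -0.2 0 1; -1 -4 -0.1 0 1; -1 -4 -0.1 0 1")

```text
time_s: 5.58
tcp_pos: [0.4469, -0.0469, -0.0048]
eef_rot: [-0.021, 1.0, 0.001, -0.003]
wrist_force: [-3.9, 1.0, 3.5]
grip_width: 0.0854
finger_force: 2.5
```

Call:
jog_arm(plan="-1 -4 0 0 1; -1 -4 0.1 0 1; -1 -4 0.2 0 1; -1 -4 0.2 0 1; -1 -4 0.3 0 1")

```text
time_s: 6.0
tcp_pos: [0.4667, -0.0459, -0.0048]
eef_rot: [0.023, 1.0, 0.001, -0.003]
wrist_force: [-5.9, 1.6, 3.2]
grip_width: 0.0853
finger_force: 2.7
```

```bash
cat > m.py <<'E'
from h import *
import sys
p=get_image("top"); o=get_obs()
H=np.array([649,-48.]);A=np.deg2rad(-4.6);R=np.array([[np.cos(A),np.sin(A)],[-np.sin(A),np.cos(A)]])
f=lambda x:(R@(np.array(x)-H)).round(1)
w,_,_=world(p,np.ones((400,640),bool))
b=(w[:,:2]*1000-H)@R.T
# rim heights inside a corridor of the bay, away from gripper
for r in regions_of(p,"tray")[:3]:
    q,_,_=world(p,r['mask']); t=q[(q[:,2]>.018)&(q[:,2]<.034)]
    c,s,a=cv2.minAreaRect((q[:,:2]*1000).astype(np.float32)); print(round(r['conf'],2),f(c),np.round(s,1),round(a,1), "max s",np.percentile(((t[:,:2]*1000-H)@R.T)[:,0],98).round(1))
for r in regions_of(p,"stick1")[:9]:
    q,_,_=world(p,r['mask']); print("stick",round(r['conf'],2),f(np.median(q,0)[:2]*1000),np.median(q[:,2]).round(3))
e=o['eef_rot']; print("tcp",f(o['tcp_pos'][:2]*1000),o['tcp_pos'][2],"relyaw",np.rad2deg(2*np.arctan2(e[1],e[0]))%360-180+4.6,o['wrist_force'],o['time_s'])
cv2.imwrite(sys.argv[1],cv2.resize(p['img'][120:250,270:420],None,fx=5,fy=4.5,interpolation=cv2.INTER_CUBIC))
E
python3 m.py pics/c3.png
```

```text
stick 0.78 [-274.3  101.3] 0.012
stick 0.45 [-106.4 -212.4] 0.011
stick 0.43 [-261.9  464.6] 0.021
tcp [-180.   -12.8] -0.004754067843232287 relyaw 1.9280599812123906 [-1.0970536   0.53678457  0.21102707] 6.05
```

View pics/c3.png

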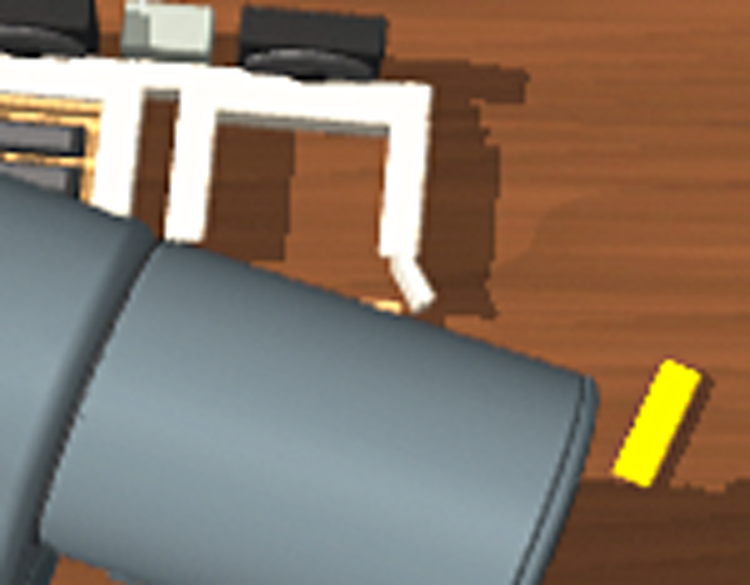

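The arm hides the tray from above; only its front-right corner shows at (385,305), just inside the funnel tip at (425,300). I'll use the scene camera instead.

```bash
sed -i 's/get_image("top")/get_image("scene")/; s/\[120:250,270:420\]/[140:270,230:380]/' m.py; python3 m.py pics/c4.png
```

```text
0.89 [-115.4  -14.6] [125.4 144.8] 86.7 max s -44.7
stick 0.71 [-179.1  197.8] 0.009
stick 0.62 [-143.4   -5.9] 0.012
stick 0.55 [-91.3   0.6] 0.013
stick 0.52 [-115.7  -11.4] 0.013
stick 0.48 [-103.3 -210.3] 0.008
stick 0.46 [-274.6  106.9] 0.008
tcp [-179.5  -13.2] -0.004801950131155905 relyaw 2.0021700925554224 [-2.76939158  1.64008978  0.08648618] 6.2
```

View pics/c4.png

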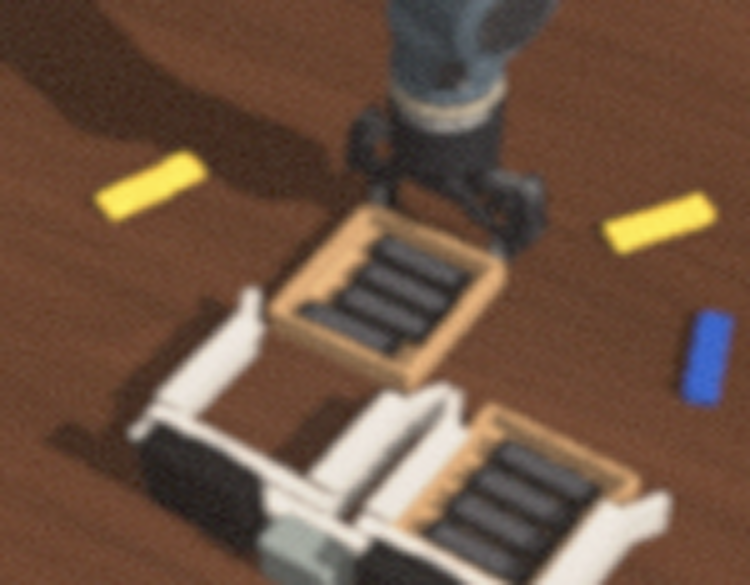

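The sticks lie flat and the tray is square to the mouth, sitting about 10 mm to the right of the axis. I'll keep pushing while moving it left.

Call:
jog_arm(plan="-1 -3 1 0 0; -1 -3 1 0 0; -1 -3 1 0 0; -1 -3 1 0 0; -1 -3 1 0 0")

```text
time_s: 6.72
tcp_pos: [0.4854, -0.043, -0.0047]
eef_rot: [0.023, 1.0, -0.0, 0.0]
wrist_force: [-2.0, -0.6, -1.7]
grip_width: 0.0858
finger_force: 1.0
```

Call:
jog_arm(plan="-1 -3 1 0 0; -1 -3 1 0 0; -1 -3 1 0 0; -1 -3 1 0 0; -1 -3 1 0 0.5")

```text
time_s: 7.13
tcp_pos: [0.4999, -0.0384, -0.0047]
eef_rot: [0.027, 1.0, 0.0, -0.0]
wrist_force: [-2.3, 0.1, -1.4]
grip_width: 0.085
finger_force: 1.2
```

```bash
python3 m.py pics/c5.png
```

```text
0.7 [-81.1   0.9] [114.9 154.3] 83.8 max s -15.3
stick 0.73 [-61.2  11.2] 0.012
stick 0.71 [-86.8   8.8] 0.012
stick 0.65 [-179.   198.2] 0.009
stick 0.5 [-274.4  107.1] 0.008
stick 0.47 [-112.7    3.6] 0.012
stick 0.46 [-101.6 -210.4] 0.007
stick 0.41 [-36.8  -3.3] 0.013
tcp [-148.5   -2.3] -0.004629693259509914 relyaw 1.4443834961295234 [-0.8675669   0.6593326  -1.69034031] 7.1833
```

View pics/c5.png

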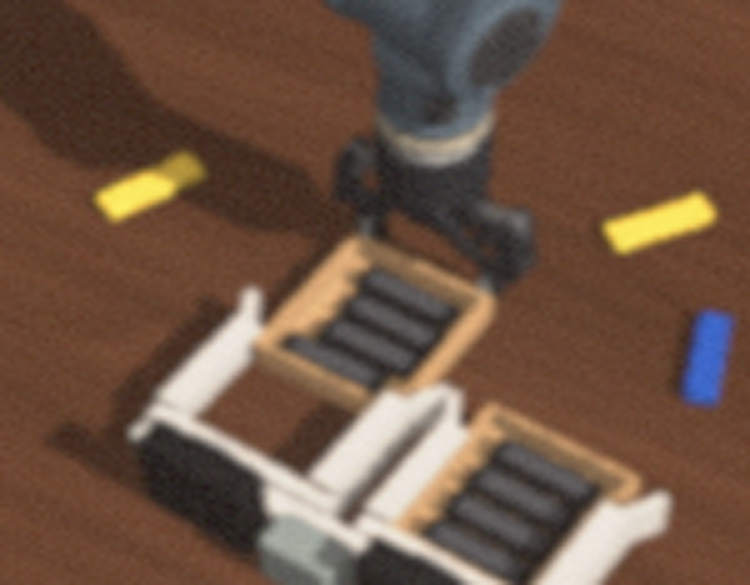

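The tray is entering the funnel square and centred. I'll push straight in.

Call:
jog_arm(plan="-1 -3.5 0 0 0.4; -1 -3.5 0 0 0.4; -1 -3.5 0 0 0.4; -1 -3.5 0 0 0; -1 -3.5 0 0 0")

```text
time_s: 7.7
tcp_pos: [0.5155, -0.0392, -0.0046]
eef_rot: [0.038, 0.999, 0.0, -0.002]
wrist_force: [-4.2, 0.9, 2.7]
grip_width: 0.0854
finger_force: 2.4
```

Call:
jog_arm(plan="-1 -3.5 0.2 0 0; -1 -3.5 0.2 0 0; -1 -3.5 0.2 0 0; -1 -3.5 0.2 0 0; -1 -3.5 0.2 0 0")

```text
time_s: 8.12
tcp_pos: [0.5347, -0.04, -0.0046]
eef_rot: [0.038, 0.999, 0.0, -0.0]
wrist_force: [-4.7, 0.8, 2.9]
grip_width: 0.0852
finger_force: 2.7
```

Call:
jog_arm(plan="-1 -3.5 0.1 0 0; -1 -3.5 0.1 0 0; -1 -3.5 0 0 0; -1 -3.5 0 0 0; -1 -3.5 0 0 0")

```text
time_s: 8.53
tcp_pos: [0.552, -0.0411, -0.0046]
eef_rot: [0.038, 0.999, 0.0, -0.001]
wrist_force: [-5.6, -0.1, 4.4]
grip_width: 0.0856
finger_force: 2.7
```

```bash
python3 m.py pics/c6.png
```

```text
0.9 [-32.4   1.2] [110.6 141.3] 85.1 max s 37.2
0.25 [-154.2 -480.6] [264.5  95. ] 12.4 max s -37.6
stick 0.65 [-9.1  3.9] 0.013
stick 0.6 [-35.3  10. ] 0.013
stick 0.57 [16.1  2. ] 0.013
stick 0.24 [ -91.  -450.6] 0.019
tcp [-95.6  -1.1] -0.004608614384905698 relyaw 0.28192251409644165 [-0.51748083 -0.33270883 -0.0736847 ] 8.5833
```

View pics/c6.png

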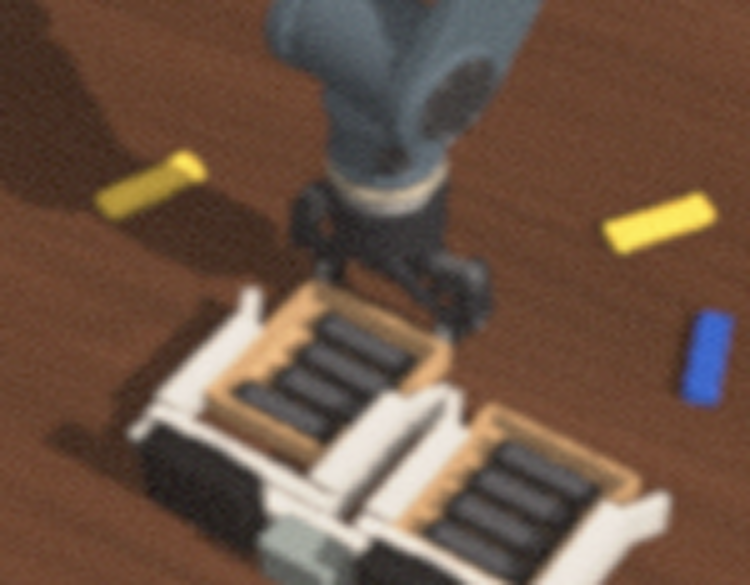

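The tray is well inside the rails, the sticks are flat, and about 25 mm remain. I'll slow down as it nears the stop.

Call:
jog_arm(plan="-1 -3 0 0 0; -1 -3 0 0 0; -1 -3 0 0 0; -1 -3 0 0 0; -1 -3 0 0 0")

```text
time_s: 9.1
tcp_pos: [0.5662, -0.0421, -0.0047]
eef_rot: [0.038, 0.999, 0.0, -0.001]
wrist_force: [-6.0, 0.3, 3.6]
grip_width: 0.0853
finger_force: 2.7
```

Call:
jog_arm(plan="-1 -1.2 0 0 0; -1 -1.2 0 0 0; -1 -1.2 0 0 0; -1 -1.2 0 0 0; -1 -1.2 0 0 0")

```text
time_s: 9.52
tcp_pos: [0.5723, -0.0426, -0.0047]
eef_rot: [0.038, 0.999, 0.0, -0.001]
wrist_force: [-5.3, -0.1, 3.2]
grip_width: 0.0853
finger_force: 2.6
```

Call:
jog_arm(plan="-1 -0.6 0 0 0; -1 -0.6 0 0 0; -1 -0.6 0 0 0; -1 -0.6 0 0 0; -1 -0.6 0 0 0")

```text
time_s: 9.93
tcp_pos: [0.5756, -0.0429, -0.0047]
eef_rot: [0.038, 0.999, 0.0, -0.001]
wrist_force: [-5.0, 0.8, 3.5]
grip_width: 0.0855
finger_force: 2.6
```

Call:
jog_arm(plan="-1 -0.6 0 0 0; -1 -0.6 0 0 0; -1 -0.6 0 0 0; -1 -0.6 0 0 0; -1 -0.6 0 0 0")

```text
time_s: 10.35
tcp_pos: [0.5786, -0.0431, -0.0047]
eef_rot: [0.038, 0.999, 0.0, -0.001]
wrist_force: [-4.2, -0.4, 2.4]
grip_width: 0.0854
finger_force: 2.6
```

Call:
jog_arm(plan="-1 -0.5 0 0 0; -1 -0.5 0 0 0; -1 -0.5 0 0 0; -1 -0.5 0 0 0; -1 -0.5 0 0 0")

```text
time_s: 10.77
tcp_pos: [0.5798, -0.0432, -0.0047]
eef_rot: [0.038, 0.999, 0.0, -0.002]
wrist_force: [-7.9, -1.3, 6.2]
grip_width: 0.086
finger_force: 4.1
```

Call:
jog_arm(plan="-1 -0.6 0 0 0; -1 -0.6 0 0 0; -1 -0.6 0 0 0; -1 0 0 0 0; -1 0 0 0 0")

```text
time_s: 11.18
tcp_pos: [0.5797, -0.0431, -0.0047]
eef_rot: [0.038, 0.999, 0.0, -0.004]
wrist_force: [-10.4, -1.4, 7.9]
grip_width: 0.0852
finger_force: 5.2
```

```bash
python3 m.py pics/c7.png
```

```text
0.74 [-14.    1.2] [128.8 128.5] 4.6 max s 54.4
stick 0.69 [19.6  6.6] 0.013
stick 0.68 [-32.   -1.2] 0.012
stick 0.6 [-178.8  197.2] 0.009
stick 0.48 [-6.2  7.9] 0.012
stick 0.48 [-273.5  102.8] 0.007
tcp [-69.5  -0.7] -0.0047409644948034485 relyaw 0.2950039867539882 [-10.27955384  -1.19604511   7.9552943 ] 11.2333
```

View pics/c7.png

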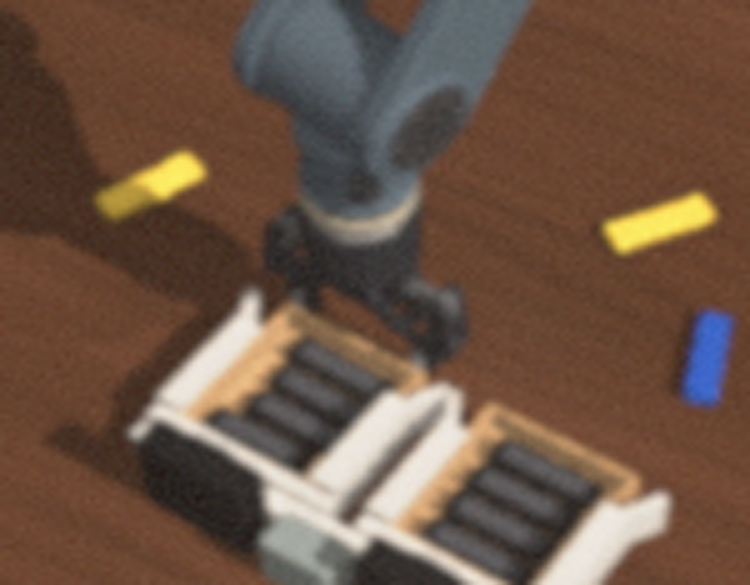

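The tray is against the stop: the TCP no longer advances and the force is rising. I'll press a little more to square it, then back off and look from above.

Call:
jog_arm(plan="-1 -0.8 0 0 0; -1 -0.8 0 0 0; -1 -0.8 0 0 0; -1 0 0 0 0; -1 0 0 0 0")

```text
time_s: 11.75
tcp_pos: [0.5796, -0.0431, -0.0048]
eef_rot: [0.037, 0.999, 0.001, -0.006]
wrist_force: [-14.3, -1.7, 9.8]
grip_width: 0.0854
finger_force: 7.2
```

Call:
jog_arm(plan="-1 3 0 0 0; -1 6 0 0 0; -1 15 0 0 0; -1 20 0 0 0; -1 20 0 0 0")

```text
time_s: 12.17
tcp_pos: [0.5248, -0.0398, -0.0043]
eef_rot: [0.038, 0.999, -0.001, 0.004]
wrist_force: [-1.5, -0.8, -0.7]
grip_width: 0.0854
finger_force: 0.0
```

Call:
jog_arm(plan="-1 0 0 -35 0; -1 0 0 -40 0; -1 0 0 -40 0; -1 0 0 -40 0; -1 0 0 -35 0")

```text
time_s: 12.58
tcp_pos: [0.5248, -0.0397, 0.1885]
eef_rot: [0.038, 0.999, -0.001, 0.004]
wrist_force: [0.8, -0.3, 0.4]
grip_width: 0.0853
finger_force: 0.0
```

Call:
jog_arm(plan="-1 0 35 0 0; -1 0 40 0 0; -1 0 40 0 0; -1 0 40 0 0; -1 0 40 0 0")

```text
time_s: 13.0
tcp_pos: [0.5392, 0.1575, 0.1863]
eef_rot: [0.038, 0.999, 0.001, 0.003]
wrist_force: [1.3, -0.2, 0.7]
grip_width: 0.0853
finger_force: 0.0
```

Call:
jog_arm(plan="-1 0 40 0 0; -1 0 40 0 0; -1 0 40 0 0; -1 0 20 0 0; -1 0 0 0 0")

```text
time_s: 13.42
tcp_pos: [0.5495, 0.3008, 0.186]
eef_rot: [0.035, 0.999, 0.002, 0.004]
wrist_force: [0.5, 0.2, 0.0]
grip_width: 0.0853
finger_force: 0.0
```

```bash
sed -i 's/get_image("scene")/get_image("top")/; s/\[140:270,230:380\]/[120:250,240:390]/' m.py; python3 m.py pics/c8.png
python3 - <<'E'
from h import *
p=get_image("top")
for k in ("bowl","mallet","mould"):
    for r in regions_of(p,k)[:1]: w,_,_=world(p,r['mask']); print(k,np.median(w,0).round(3))
E
```

```text
0.79 [ 2.5 -0.3] [107.4 121.8] 85.4 max s 62.6
stick 0.77 [-11.5   8.6] 0.016
stick 0.71 [-108.1 -211.1] 0.012
stick 0.69 [-187.6  193.7] 0.012
stick 0.67 [14.9  5.5] 0.015
stick 0.66 [41.3 -6.3] 0.016
stick 0.51 [-277.   103.4] 0.012
stick 0.2 [30.4  3.9] 0.041
tcp [-127.6  337. ] 0.18570887777654072 relyaw 0.5036030460734988 [-0.04840989  0.00869499  1.08845188] 13.4667
bowl [ 0.664 -0.041  0.016]
mallet [ 0.467 -0.495  0.024]
mould [0.561 0.441 0.041]
```

View pics/c8.png

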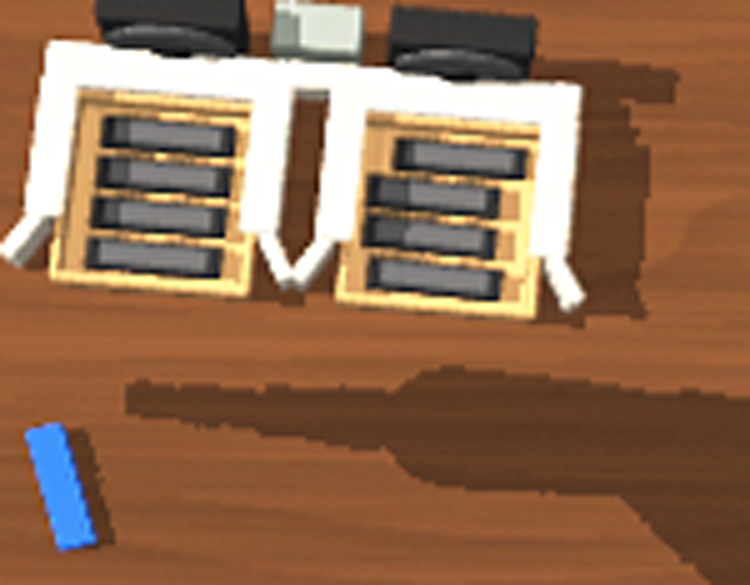

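The tray is home and square (yaw matches the bay at -4.6°), sticking out as far as its neighbour. All four sticks lie flat and the other tray has not moved. The arm is clear.

```bash
python3 -c "
from bench import *
print(close_job())"
```

```text
the job is handed in; nothing more can be done
None
```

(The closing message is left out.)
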